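# Find and mark the balance point of a mobile's arm

### The arm

A 6-joint arm with a two-finger parallel gripper is mounted at the origin on a cart in front of the work surface, level with it; the furniture and walls round the work are solid. World frame = base frame: x ahead of the robot, y to its left, z up, the work surface at z = 0. Lengths are in m, angles in rad, forces in N, time in s.
With the tool pointing down it reaches from about 0.35 to 0.975 m from the base axis. Payload 4.9 kg.
Tool frame: the origin (TCP) lies at the very end of the fingers, on their centre line; the grasp point (between the pads) lies ctrl.grip_point_offset behind it (ctrl.grip_point_offset is the distance from the TCP to the grasp point, in m); z points along the fingers, y is the line along which they close (so a half turn about z gives the same grasp; the last joint's range is limited). The gripper opens to 85 mm and grips with 20 to 120 N. Pads are 22 mm wide; open, the fingers measure 114 mm over their backs; the gripper's body (76 mm by 85 mm) begins 54 mm behind the grasp point. The pads swing forward as they close: fully open they stand 13 mm farther back than shut.
Start: joints at [-1.46, 0.053, 1.613, -0, 1.476, -0.119], TCP at [0.142, -0.609, 0.231] pointing down, gripper open.
Joint ranges: [-3.01, 3.01], [-1.01, 2.22], [0.06, 2.58], [-1.02, 4.17], [0.09, 2.62], [-3.14, 3.14]. Speed limits (rad/s): [2.57, 2.57, 3.14, 3.14, 3.14, 3.14].

### API

Orientations are given as a rotation vector (axis times angle).
In Python, from station import ctrl gives the robot as it stands. The module is installed in compiled form; this text tells all that it offers.
- The arm moves only by the tool drive_tool, never from a script. Its argument "steps" is a list of rows, each an object with "translation": the shift along the tool's x, y, z normalised to -1 to 1, where 1 is 4 cm, a list of three; "angular": the turn, a rotation vector about the tool's x, y, z normalised to -1 to 1, where 1 is 8 degrees, a list of three; "gripper": the opening, from 0 (shut) to 1 (fully open). In form: [{"translation": [dx, dy, dz], "angular": [wx, wy, wz], "gripper": gripper}, ...]. A call has 1 to 8 rows; each row shifts and turns the commanded pose from where the row before left it, along the tool's axes as they then stand; what a row does not reach is not made up. A row lasts 1/8 s, in which the tool goes at most 62.5 mm and 10.7 degrees, less where a joint would pass 70% of its speed; a pose out of reach is approached as far as the arm can. A call with a number of a shift or a turn outside -1 to 1 is refused whole. A call with a gripper value outside its range is refused whole. The fingers move at their own pace and stop on an object; "force" is the grip in N (left out, the last holds). Time passes only in rows, so rows that do not move let the fingers close. It gives the time, the measured TCP pose, the force, the opening and the grip force at its end, in the units of the state.
- ctrl.get_obs(): the state, without advancing time (a new reading comes with each control period).
- ctrl.get_image(name): name is "scene" or "top"; returns a dict with "color" (420x560x3 uint8, red, green, blue), "depth" (420x560 float32, m along the optical axis (not along the pixel's ray), 0 where there is no reading), "fx", "fy", "cx", "cy" (pixels), "k1" (the pictures are not rectified: a ray, as slopes to the right and down, at radius r is drawn at 1 + k1 r^2 times it, then the intrinsics apply), "R" (3x3) and "t" (3): a world point X has camera coordinates R X + t. Camera axes: x right, y down, z forward; pixel columns grow to the right and rows downward; lengths in m; the calibration is good to about 2 mm. A picture is of the moment at which its call begins.
- ctrl.finish_job(): hands the job in; it is judged then, once.
The state is a dict: "t": time; "q": joint angles; "dq": joint speeds; "effort": joint torques, N m; "tool_pos": TCP position; "tool_rot": TCP orientation; "contact_force": force on the tool from outside, world axes, zero at the start; "wrist_torque": the same for the moment, N m; "opening": finger opening in m; "grip_force": force on a finger pad.
Only numpy, scipy, OpenCV 4.12 (cv2) and the standard library are available. Lean on these libraries where they do the work, as an engineer would, in place of code of your own. Each camera call takes 0.05 s, during which the arm holds its last target. There are 200 camera calls.

### The job

Lay the wooden lath with its dark steel collar across the green balancing stand, along the line of the two rubber stops, and find where it balances: let go, it must stay level on the steel ridge alone, touching neither stop, for at least a second. Shift it along until it does, without moving the collar on the lath. Then swing the red-handled marking pointer over until its tip rests on the balanced lath, leave the lath level, and disturb nothing else on the table.

Things in the scene. Friction and masses are not known exactly. Their poses are not given: they have to be found in the camera images.
- lath: Light wooden lath, 320 long (its y axis) x 26 wide (x) x 12 thick (z), loose, lying flat, about 0.15 kg spread evenly. Origin: middle of the length and width, on the underside; z up. A dark steel collar is clamped on its +y half, so its balance point lies about 35 to 65 mm from the middle toward the collar.
- weight (a joint): Where the collar sits: distance in m, along the lath's +y, from a spot 112 mm from the lath's middle (so collar centre at y = 112 mm + this); between -0.016 and 0.016. Stiffly clamped: about 40 N shifts it; it must stay where it is.
- collar (a point): Middle of the dark steel collar, level with the lath's underside. The collar is a saddle over the lath, 30 long (along the lath) x 42 wide, 24 high from the lath's underside, underside flush with the lath's, with a 5 mm screw head on top. Nominally 0.12 kg, but its true mass varies from 0.7 to 1.35 times that, so the balance point must be found by trying.
- stand: Green balancing stand, fixed to the table. Origin: on the table under the middle of the ridge. Base plate 150 (x, from -42 to +108) x 180 (y) x 10 high. The part to be balanced lies along the stand's y. At y = +-75 mm are rubber stops 44 wide (x), 12 (y), their tops at z = 37 mm, 8 mm below the ridge top: an unbalanced lath tips by about 0.1 rad on to one of them and stays there.
- ridge (a point): Middle of the flat top of the steel ridge, 45 mm above the table; axes as the stand's. The top is 10 wide (along y, so the balance point must come within 5 mm of its middle) and 44 long (x). A lath set down tilted rocks on it for a second or two before it settles.
- pointer (a joint): Angle of the marking pointer in rad: 0 = down, its tip 12 mm above the ridge top at the ridge's middle, just touching a lath that lies there; grows as it swings up and back over, away from the ridge; runs from -0.12 to 2.95, starts at 2.5 to 2.85 (leaning far back). The hinge is stiff (0.06 N m): the pointer stays where it is left.
- pointer_hinge (a point): Hinge of the pointer, at (85, 0, 62) mm in the stand's frame, between two cheeks 20 x 32 mm wide in all that rise to z = 72 mm; axis along the stand's y. The pointer arm is 85 mm long and 10 mm wide.
- pointer_grip (a point): Grip point on the pointer's red handle, a rod of 10 mm diameter parallel to the hinge, sticking out 50 mm to the stand's -y side at the arm's end; the point is 36 mm out. From the hinge, at pointer angle a, in the stand's frame (mm): x = -85 cos a + 22 sin a, y = -36, z = 85 sin a + 22 cos a. Pinched from above across the rod (fingers closing along the stand's x), it turns between the pads.
- tape_measure: Bystander: yellow tape measure, 33x86x65, origin under its middle.
- tape_blue: Bystander: roll of blue tape, 86 across, 18 high, origin under its middle.
- peg_a: Bystander: wooden clothes peg, 18x72x11, origin under its middle.
- screwdriver: Bystander: red-handled screwdriver, 24x180x24, origin under its middle.

How it is judged:
By the outcome, as a careful person would: the job done as asked, in the order asked, and still so for the second after the job is handed in, with the robot touching nothing.
It also fails if it takes over 72 s, if anything falls off the work surface, if the arm or the gripper's body presses on something with over 40 N, if the wrist force passes 120 N, or if a joint passes its speed limit or range.

## Working session

There is one attempt and no reset: what is moved stays moved. The work goes in short steps, Python scripts to look and compute and a tool call to move; the robot and the scene stay as the last step left them, time stands still between calls to the robot, and variables do not carry over. Pictures are saved under pics/ and viewed, at most 10 in all, crops included, and the job is handed in when it is done.

Besides the shell and the picture viewer there is one more tool, called after "Call:" by a JSON object that holds its "op" and its "data". drive_tool: Moves the arm, as the interface text tells. Its arguments: {"type":"object","properties":{"steps":{"type":"array"},"force":{"type":"number"}},"required":["steps"]}

```bash
mkdir -p pics; cat > h.py <<'E'
import numpy as np, cv2
from station import ctrl
from scipy.spatial.transform import Rotation as Ro
def cloud(im):
    h,w=im["depth"].shape
    u,v=np.meshgrid(np.arange(w),np.arange(h))
    xd=(u-im["cx"])/im["fx"]; yd=(v-im["cy"])/im["fy"]
    x,y=xd.copy(),yd.copy()
    for _ in range(8):
        s=1+im["k1"]*(x*x+y*y); x=xd/s; y=yd/s
    d=im["depth"]; P=np.stack([x*d,y*d,d],-1)
    R=np.array(im["R"]);t=np.array(im["t"])
    W=(P-t)@R; W[d==0]=np.nan
    return W
def save(im,name,crop=None,scale=1):
    c=im["color"][...,::-1]
    if crop: c=c[crop[1]:crop[3],crop[0]:crop[2]]
    cv2.imwrite("pics/"+name,cv2.resize(c,None,fx=scale,fy=scale,interpolation=cv2.INTER_CUBIC))
E
python3 - <<'E'
from h import *
for n in("scene","top"):
    im=ctrl.get_image(n); save(im,n+"1.png")
    np.savez(f"/tmp/{n}.npz",W=cloud(im),c=im["color"])
o=ctrl.get_obs(); print(o["t"],o["tool_pos"],o["tool_rot"],ctrl.grip_point_offset,im["t"],im["fx"])
E
```

```text
0.1 [ 0.142299   -0.607997    0.23016548] [-3.11900108e+00 -3.59946196e-01  1.43075130e-05] 0.0187 [0.02830965 0.57944352 1.07739311] 471.3916537377192
```

View pics/top1.png

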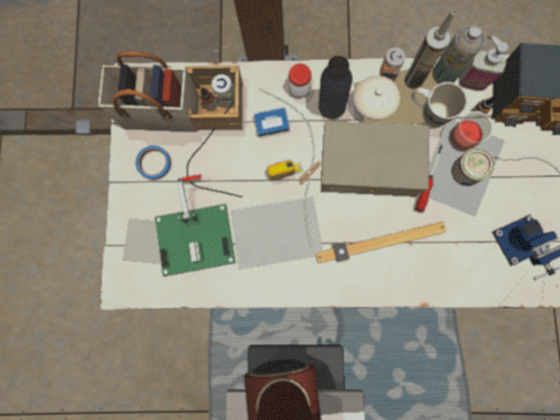

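View pics/scene1.png

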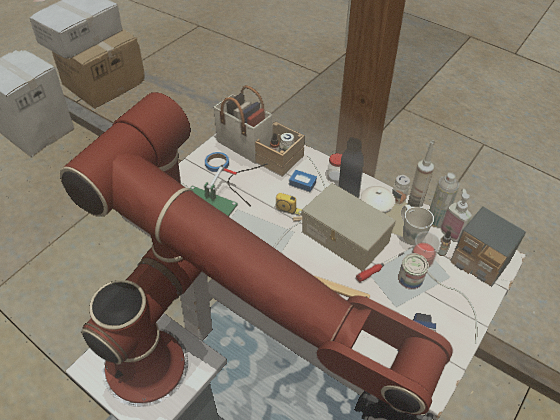

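The top view shows the stand (ridge near px 195,252, stops 165,258 and 226,243), the pointer leaning back with its handle at (190,178), and the lath from (318,258) to (445,227) with its collar at (341,252). I'll measure them next.

```bash
python3 - <<'E'
from h import *
f=np.load("/tmp/top.npz");W=f["W"];c=f["c"]
hsv=cv2.cvtColor(c,cv2.COLOR_RGB2HSV)
def reg(m,box):
    k=np.zeros(m.shape,bool);k[box[1]:box[3],box[0]:box[2]]=1;return m&k&np.isfinite(W[...,0])
H,S,V=[hsv[...,i].astype(int) for i in range(3)]
def rect(p):
    (cx,cy),(w,h),a=cv2.minAreaRect(p[:,:2].astype(np.float32)*1000);return np.round([cx,cy,w,h,a],1)
g=reg((H>50)&(H<90)&(S>80),(140,195,245,285)); p=W[g]; print("stand",len(p),rect(p),np.median(p[:,2]))
print(cv2.boxPoints(cv2.minAreaRect(p[:,:2].astype(np.float32)*1000)).round(1))
l=reg((H>8)&(H<25)&(S>100),(300,215,460,275)); p=W[l]; print("lath",len(p),rect(p),np.median(p[:,2]))
b=cv2.boxPoints(cv2.minAreaRect(p[:,:2].astype(np.float32)*1000));print(b.round(1))
l=reg((V<110),(325,235,355,270)); p=W[l]; print("collar",len(p),rect(p),np.median(p[:,2]),p.mean(0))
for nm,bx in(("stopL",(155,245,172,275)),("stopR",(218,230,234,255))):
    l=reg((V<75),bx);p=W[l];print(nm,len(p),rect(p),np.median(p,axis=0))
l=reg((W[...,2]>.038),(183,235,205,270));p=W[l];print("ridge",len(p),rect(p),np.median(p,axis=0))
l=reg((H<8)&(S>130),(170,165,215,190));p=W[l];print("red",len(p),p.min(0),p.max(0),np.median(p,axis=0))
l=reg((W[...,2]>.05),(160,165,215,225));p=W[l];print("ptr",len(p),p.round(3)[::12].tolist())
im=cv2.imread("pics/top1.png")
cv2.imwrite("pics/a.png",cv2.resize(im[160:285,130:260],None,fx=4.5,fy=4.5,interpolation=cv2.INTER_CUBIC))
E
```

```text
stand 3306 [501.2 240.3 142.7 175.    9.7] 0.010008963405077587
[[416.2 314.6]
 [445.6 142.1]
 [586.2 166.1]
 [556.8 338.6]]
lath 1118 [ 491.6 -212.4   25.9  315.8   13. ] 0.011943333238549944
[[ 443.4  -61.5]
 [ 514.5 -369.2]
 [ 539.8 -363.3]
 [ 468.7  -55.6]]
collar 146 [ 469.2 -114.6   41.2   26.3   13.5] 0.02379917179457523 [ 0.46751756 -0.11368115  0.02308263]
stopL 79 [455.7 307.3  39.7   8.8  11.9] [0.45697714 0.30686833 0.03583723]
stopR 67 [482.  160.6  39.4  10.6   9.4] [0.48196645 0.16032526 0.03650472]
ridge 87 [468.6 235.8  43.3  10.4   9.3] [0.4680911  0.23532451 0.04460518]
red 56 [0.63636908 0.21702512 0.00720891] [0.66127882 0.26325626 0.07697907] [0.6427501  0.23901877 0.07073743]
ptr 356 [[0.649, 0.232, 0.067], [0.646, 0.231, 0.071], [0.644, 0.244, 0.069], [0.642, 0.27, 0.071], [0.641, 0.241, 0.072], [0.636, 0.264, 0.085], [0.639, 0.236, 0.072], [0.636, 0.25, 0.072], [0.629, 0.268, 0.084], [0.624, 0.263, 0.085], [0.617, 0.266, 0.083], [0.613, 0.26, 0.079], [0.606, 0.262, 0.078], [0.602, 0.255, 0.077], [0.595, 0.26, 0.075], [0.589, 0.261, 0.07], [0.584, 0.257, 0.069], [0.577, 0.257, 0.065], [0.572, 0.252, 0.066], [0.566, 0.255, 0.062], [0.561, 0.255, 0.063], [0.559, 0.255, 0.062], [0.555, 0.262, 0.073], [0.556, 0.235, 0.066], [0.553, 0.242, 0.067], [0.551, 0.251, 0.067], [0.548, 0.26, 0.07], [0.55, 0.235, 0.055], [0.546, 0.239, 0.07], [0.541, 0.262, 0.07]]
```

View pics/a.png

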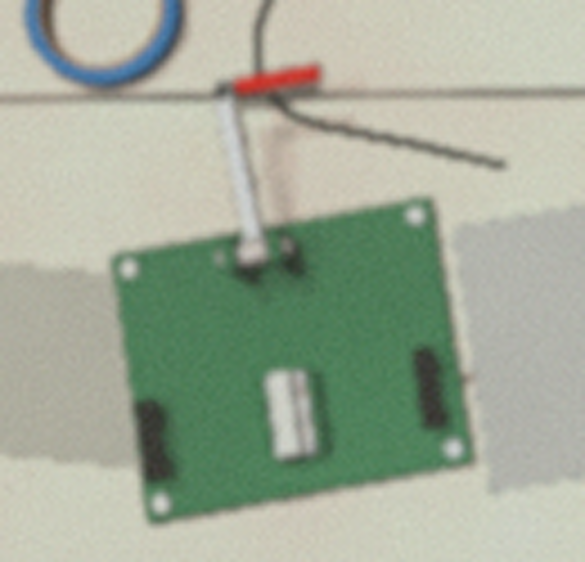

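Call:
{"op": "drive_tool", "data": {"steps": [{"translation":[0.77,-0.626,0],"angular":[0,0,0],"gripper":0.6},{"translation":[0.77,-0.626,0],"angular":[0,0,0],"gripper":0.6},{"translation":[0.77,-0.626,0],"angular":[0,0,0],"gripper":0.6},{"translation":[0.77,-0.626,0],"angular":[0,0,0],"gripper":0.6},{"translation":[0.77,-0.626,0],"angular":[0,0,0],"gripper":0.6},{"translation":[0.77,-0.626,0],"angular":[0,0,0],"gripper":0.6},{"translation":[0.77,-0.626,0],"angular":[0,0,0],"gripper":0.6},{"translation":[0.77,-0.626,0],"angular":[0,0,0],"gripper":0.6}]}}

```text
t: 1.1
tool_pos: [0.3371, -0.3561, 0.2308]
tool_rot: [-3.12, -0.36, 0.0]
contact_force: [0.6, 0.1, 1.0]
opening: 0.0513
grip_force: 0.0
```

Call:
{"op": "drive_tool", "data": {"steps": [{"translation":[0.77,-0.626,0],"angular":[0,0,0],"gripper":0.6},{"translation":[0.77,-0.626,0],"angular":[0,0,0],"gripper":0.6},{"translation":[0.77,-0.626,0],"angular":[0,0,0],"gripper":0.6},{"translation":[0.77,-0.626,0],"angular":[0,0,0],"gripper":0.6},{"translation":[0.77,-0.626,0],"angular":[0,0,0],"gripper":0.6},{"translation":[0.77,-0.626,0],"angular":[0,0,0],"gripper":0.6},{"translation":[0,0,0.5],"angular":[0,0,-1],"gripper":0.6},{"translation":[0,0,0.5],"angular":[0,0,-1],"gripper":0.6}]}}

```text
t: 2.1
tool_pos: [0.4826, -0.1683, 0.1905]
tool_rot: [-3.038, -0.8, 0.0]
contact_force: [0.2, 0.3, 0.6]
opening: 0.0517
grip_force: 0.0
```

Call:
{"op": "drive_tool", "data": {"steps": [{"translation":[0,0,0.25],"angular":[0,0,-1],"gripper":0.6},{"translation":[0,0,0.25],"angular":[0,0,-1],"gripper":0.6},{"translation":[0,0,0.25],"angular":[0,0,-1],"gripper":0.6},{"translation":[0,0,0.25],"angular":[0,0,-1],"gripper":0.6},{"translation":[0,0,0.25],"angular":[0,0,-1],"gripper":0.6},{"translation":[0,0,0.25],"angular":[0,0,-1],"gripper":0.6},{"translation":[0,0,0.25],"angular":[0,0,-1],"gripper":0.6},{"translation":[0,0,0.25],"angular":[0,0,-1],"gripper":0.6}]}}

```text
t: 3.1
tool_pos: [0.482, -0.1688, 0.1105]
tool_rot: [-2.153, -2.286, 0.0]
contact_force: [-0.9, 0.0, 0.5]
opening: 0.0514
grip_force: 0.0
```

Call:
{"op": "drive_tool", "data": {"steps": [{"translation":[0,0,0.25],"angular":[0,0,-1],"gripper":0.6},{"translation":[0,0,0],"angular":[0,0,-0.25],"gripper":0.6},{"translation":[0,0,0],"angular":[0,0,0],"gripper":0.6}]}}

```text
t: 3.48
tool_pos: [0.4824, -0.169, 0.1015]
tool_rot: [1.954, 2.46, 0.0]
contact_force: [-0.5, -0.2, -0.3]
opening: 0.0511
grip_force: 0.0
```

```bash
cat >> h.py <<'E'
def st(x=None,y=None,z=None,yaw=None):
    "state, and remaining shift to a target in tool axes (units of 4 cm) and turn about z (units of 8 deg)"
    o=ctrl.get_obs();p=np.array(o["tool_pos"]);R=Ro.from_rotvec(o["tool_rot"]);M=R.as_matrix()
    a=np.degrees(np.arctan2(M[1,0],M[0,0]))
    print("t",o["t"],"p",p.round(4),"yaw",round(a,2),"zax",M[:,2].round(4),"F",np.round(o["contact_force"],2),"T",np.round(o["wrist_torque"],3),"open",round(o["opening"],4),"grip",o["grip_force"])
    if x is not None:
        print("rows",(M.T@(np.array([x,y,z])-p)/.04).round(3),"turn",round(-(yaw-a)/8,3))
    return o
E
python3 - <<'E'
from h import *
st(.4816,-.1690,.06,103.0)
im=ctrl.get_image("top"); save(im,"b.png",(290,190,460,300),4)
E
```

```text
t 3.475 p [ 0.4824 -0.169   0.1015] yaw 103.08 zax [ 1.e-04 -0.e+00 -1.e+00] F [-0.47 -0.2  -0.28] T [-0.002 -0.01  -0.016] open 0.0511 grip 0.0
rows [ 0.004 -0.02   1.037] turn 0.01
```

View pics/b.png

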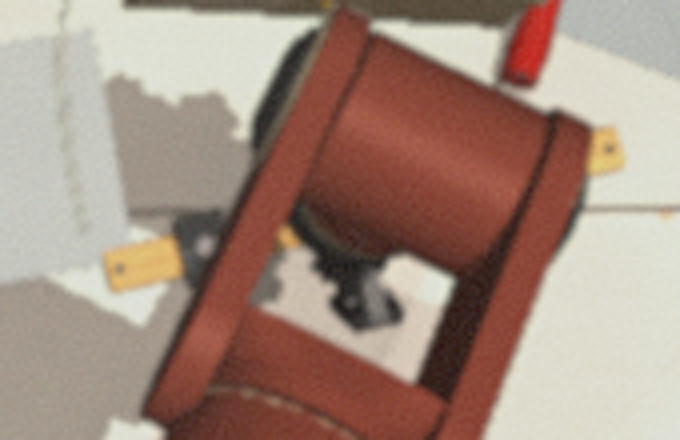

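The crop shows the tool straddling the lath just inboard of the collar (collar at crop px 205,245). Next I descend.

Call:
{"op": "drive_tool", "data": {"steps": [{"translation":[0,-0.02,0.6],"angular":[0,0,0],"gripper":0.6},{"translation":[0,0,0.6],"angular":[0,0,0],"gripper":0.6},{"translation":[0,0,0.6],"angular":[0,0,0],"gripper":0.6},{"translation":[0,0,0.4],"angular":[0,0,0],"gripper":0.6},{"translation":[0,0,0.26],"angular":[0,0,0],"gripper":0.6},{"translation":[0,0,0],"angular":[0,0,0],"gripper":0.6}]}}

```text
t: 4.28
tool_pos: [0.4814, -0.1691, 0.0025]
tool_rot: [-1.952, -2.46, 0.0]
contact_force: [-0.2, -1.1, 0.1]
opening: 0.0514
grip_force: 0.0
```

Call:
{"op": "drive_tool", "data": {"steps": [{"translation":[0,0,0],"angular":[0,0,0],"gripper":0.2},{"translation":[0,0,0],"angular":[0,0,0],"gripper":0.1},{"translation":[0,0,0],"angular":[0,0,0],"gripper":0.1},{"translation":[0,0,0],"angular":[0,0,0],"gripper":0.1}], "force": 40}}

```text
t: 4.78
tool_pos: [0.4827, -0.1697, 0.0041]
tool_rot: [1.951, 2.46, 0.001]
contact_force: [0.4, -0.2, 5.8]
opening: 0.0245
grip_force: 41.2
```

Call:
{"op": "drive_tool", "data": {"steps": [{"translation":[0,0,-0.5],"angular":[0,0,0],"gripper":0.1},{"translation":[0,0,-1],"angular":[0,0,0],"gripper":0.1},{"translation":[0,0,-1],"angular":[0,0,0],"gripper":0.1},{"translation":[0,0,0],"angular":[0,0,0],"gripper":0.1},{"translation":[0,0,0],"angular":[0,0,0],"gripper":0.1}]}}

```text
t: 5.4
tool_pos: [0.4803, -0.1685, 0.1009]
tool_rot: [-1.95, -2.459, 0.001]
contact_force: [-0.6, -0.3, -3.4]
opening: 0.0246
grip_force: 40.3
```

```bash
python3 - <<'E'
from h import *
# lath yaw 13.0 -> stand yaw 9.75: tool yaw 99.8 ; grip over ridge middle
F=[];T=[]
for i in range(8):
    o=ctrl.get_obs();F.append(o["contact_force"]);T.append(o["wrist_torque"]);im=ctrl.get_image("top")
F=np.array(F);T=np.array(T);print(F.mean(0).round(2),F.std(0).round(2),T.mean(0).round(4),T.std(0).round(4))
st(.4687,.2348,.12,99.8)
W=cloud(im);c=im["color"];hsv=cv2.cvtColor(c,cv2.COLOR_RGB2HSV).astype(int)
m=(hsv[...,0]>8)&(hsv[...,0]<25)&(hsv[...,1]>100)&(W[...,2]>.05)&(W[...,2]<.15)&(W[...,1]<0)
p=W[m];print(len(p)); u=np.array([-.225,.974]);s=(p[:,:2]-[.4816,-.169])@u
A=np.polyfit(s,p[:,2],1);print("slope",A,s.min(),s.max())
E
```

```text
[-0.14 -0.05 -2.81] [0.63 0.42 0.44] [ 0.011  -0.0089  0.002 ] [0.0447 0.027  0.0244]
t 5.8 p [ 0.4812 -0.169   0.1022] yaw 103.17 zax [-1.2e-03  6.0e-04 -1.0e+00] F [ 0.04 -0.18 -2.8 ] T [ 0.029 -0.034  0.003] open 0.0248 grip 40.30469298362732
rows [ 9.901  1.994 -0.439] turn 0.421
1523
slope [0.00709482 0.10325254] -0.5178116038242018 0.12313865811912152
```

Call:
{"op": "drive_tool", "data": {"steps": [{"translation":[0.5,0.1,0],"angular":[0,0,0],"gripper":0.1},{"translation":[0.9,0.18,0],"angular":[0,0,0],"gripper":0.1},{"translation":[0.9,0.18,0],"angular":[0,0,0],"gripper":0.1},{"translation":[0.9,0.18,0],"angular":[0,0,0],"gripper":0.1},{"translation":[0.9,0.18,0],"angular":[0,0,0],"gripper":0.1},{"translation":[0.9,0.18,0],"angular":[0,0,0],"gripper":0.1},{"translation":[0.9,0.18,0],"angular":[0,0,0],"gripper":0.1},{"translation":[0.9,0.18,0],"angular":[0,0,0],"gripper":0.1}]}}

```text
t: 6.8
tool_pos: [0.4719, 0.1102, 0.103]
tool_rot: [-1.951, -2.462, -0.001]
contact_force: [0.4, -0.7, -2.6]
opening: 0.0249
grip_force: 40.3
```

Call:
{"op": "drive_tool", "data": {"steps": [{"translation":[0.9,0.18,0],"angular":[0,0,0],"gripper":0.1},{"translation":[0.9,0.18,0],"angular":[0,0,0],"gripper":0.1},{"translation":[0.8,0.18,0],"angular":[0,0,0],"gripper":0.1},{"translation":[0.5,0.1,0],"angular":[0,0,0.2],"gripper":0.1},{"translation":[0,0,0],"angular":[0,0,0.22],"gripper":0.1},{"translation":[0,0,0],"angular":[0,0,0],"gripper":0.1},{"translation":[0,0,0],"angular":[0,0,0],"gripper":0.1}]}}

```text
t: 7.68
tool_pos: [0.4692, 0.2341, 0.1028]
tool_rot: [-2.024, -2.403, 0.0]
contact_force: [-0.8, -0.2, -1.6]
opening: 0.0249
grip_force: 40.3
```

```bash
cat >> h.py <<'E'
Ux=np.array([np.cos(.1702),np.sin(.1702)]);Uy=np.array([-Ux[1],Ux[0]]);O=np.array([.4687,.2348])
def lath(im,show=True):
    "lath top in stand frame: y-ends, x mid, yaw, height line"
    W=cloud(im);hsv=cv2.cvtColor(im["color"],cv2.COLOR_RGB2HSV).astype(int)
    X=(W[...,:2]-O)@Ux;Y=(W[...,:2]-O)@Uy;Z=W[...,2]
    m=(hsv[...,0]>8)&(hsv[...,0]<25)&(hsv[...,1]>90)&(Z>.025)&(Z<.14)&(abs(X)<.05)&(abs(Y)<.3)
    if m.sum()<20: print("none");return
    x,y,z=X[m],Y[m],Z[m]
    k=abs(x-np.median(x))<.03; x,y,z=x[k],y[k],z[k]
    for _ in range(3):
        a=np.polyfit(y,z,1);r=abs(np.polyval(a,y)-z);k=r<.008;x,y,z=x[k],y[k],z[k]
    b=np.polyfit(y,x,1)
    print("lath n",len(x),"y",y.min().round(4),y.max().round(4),"ends z",np.polyval(a,[-.15,0,.15]).round(4),"tilt",a[0].round(4),"x@0",b[1].round(4),"yaw",b[0].round(4))
    d=(hsv[...,2]<110)&(hsv[...,1]<120)&(Z>.05)&(abs(X)<.03)&(Y>.0)&(Y<.1)
E
python3 - <<'E'
from h import *
st(.4687,.2348,.12,99.8)
im=ctrl.get_image("top");lath(im);save(im,"c.png",(130,160,290,280),5)
E
```

```text
t 7.675 p [0.4692 0.2341 0.1028] yaw 99.77 zax [-1.e-04 -2.e-04 -1.e+00] F [-0.78 -0.17 -1.58] T [ 0.032 -0.02   0.024] open 0.0249 grip 40.31057417392731
rows [ 0.019 -0.008 -0.429] turn -0.003
lath n 941 y -0.2037 -0.0113 ends z [0.1104 0.1104 0.1104] tilt -0.0 x@0 -0.0028 yaw -0.0063
```

View pics/c.png

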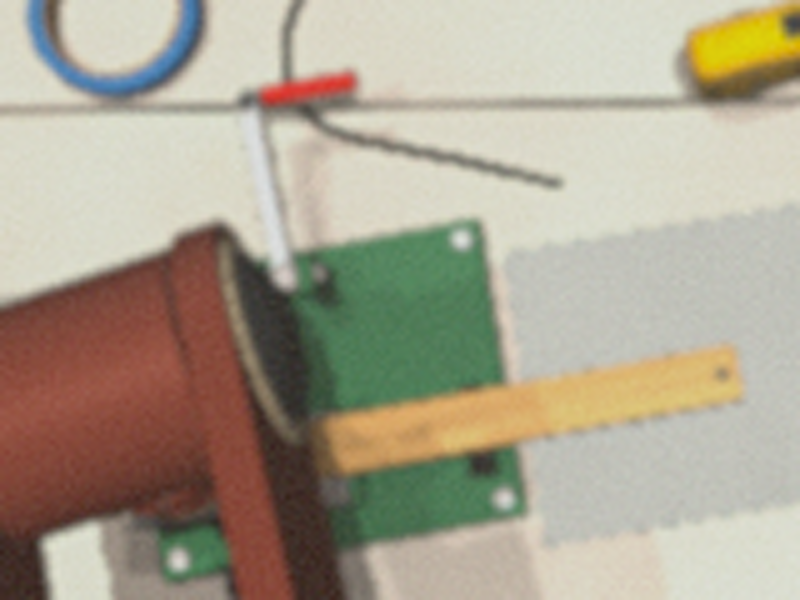

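Call:
{"op": "drive_tool", "data": {"steps": [{"translation":[0,0,0.5],"angular":[0,0,0],"gripper":0.1},{"translation":[0,0,0.5],"angular":[0,0,0],"gripper":0.1},{"translation":[0,0,0.25],"angular":[0,0,0],"gripper":0.1},{"translation":[0,0,0.06],"angular":[0,0,0],"gripper":0.1},{"translation":[0,0,0.02],"angular":[0,0,0],"gripper":0.1},{"translation":[0,0,0],"angular":[0,0,0],"gripper":0.1}]}}

```text
t: 8.48
tool_pos: [0.4699, 0.2348, 0.0506]
tool_rot: [2.023, 2.403, 0.002]
contact_force: [0.4, 0.0, -2.6]
opening: 0.0247
grip_force: 40.3
```

Call:
{"op": "drive_tool", "data": {"steps": [{"translation":[0,0,0],"angular":[0,0,0],"gripper":0.35},{"translation":[0,0,0],"angular":[0,0,0],"gripper":0.5},{"translation":[0,0,0],"angular":[0,0,0],"gripper":0.5},{"translation":[0,0,0],"angular":[0,0,0],"gripper":0.5},{"translation":[0,0,0],"angular":[0,0,0],"gripper":0.5},{"translation":[0,0,0],"angular":[0,0,0],"gripper":0.5},{"translation":[0,0,0],"angular":[0,0,0],"gripper":0.5},{"translation":[0,0,0],"angular":[0,0,0],"gripper":0.5}]}}

```text
t: 9.48
tool_pos: [0.4693, 0.2346, 0.0497]
tool_rot: [-2.023, -2.403, 0.0]
contact_force: [-0.2, -0.6, -0.2]
opening: 0.0424
grip_force: 0.0
```

```bash
python3 - <<'E'
from h import *
st(); im=ctrl.get_image("top");lath(im)
E
```

```text
t 9.475 p [0.4693 0.2346 0.0497] yaw 99.81 zax [-1.e-04 -0.e+00 -1.e+00] F [-0.23 -0.61 -0.23] T [-0.006  0.018  0.034] open 0.0424 grip 0.0
lath n 838 y -0.2029 -0.0126 ends z [0.0423 0.057  0.0718] tilt 0.0984 x@0 -0.0022 yaw -0.0089
```

Call:
{"op": "drive_tool", "data": {"steps": [{"translation":[0,0,-0.07],"angular":[0,0.7,0],"gripper":0.5},{"translation":[0,0,0],"angular":[0,0,0],"gripper":0.2},{"translation":[0,0,0],"angular":[0,0,0],"gripper":0.1},{"translation":[0,0,0],"angular":[0,0,0],"gripper":0.1},{"translation":[0,0,0],"angular":[0,0,0],"gripper":0.1},{"translation":[0,0,-0.4],"angular":[0,-0.35,0],"gripper":0.1},{"translation":[0.17,0,0],"angular":[0,-0.35,0],"gripper":0.1},{"translation":[0,0,0],"angular":[0,0,0],"gripper":0.1}]}}

```text
t: 10.52
tool_pos: [0.4675, 0.241, 0.068]
tool_rot: [-2.02, -2.405, 0.001]
contact_force: [0.8, -0.7, -2.1]
opening: 0.0243
grip_force: 39.8
```

```bash
python3 - <<'E'
from h import *
st(.469,.235,.055,99.8); im=ctrl.get_image("top");lath(im)
E
```

```text
t 10.525 p [0.4675 0.241  0.068 ] yaw 99.93 zax [-1.2e-03  5.0e-04 -1.0e+00] F [ 0.79 -0.72 -2.09] T [ 0.014 -0.014  0.046] open 0.0243 grip 39.775657653808594
rows [-0.154  0.012  0.325] turn 0.017
lath n 886 y -0.1963 -0.0036 ends z [0.071  0.0722 0.0733] tilt 0.0075 x@0 -0.0035 yaw -0.0128
```

Call:
{"op": "drive_tool", "data": {"steps": [{"translation":[0,0.05,0.25],"angular":[0,-0.05,0],"gripper":0.1},{"translation":[0,0,0.12],"angular":[0,0,0],"gripper":0.1},{"translation":[0,0,0.02],"angular":[0,0,0],"gripper":0.1},{"translation":[0,0,0],"angular":[0,0,0],"gripper":0.1},{"translation":[0,0,0],"angular":[0,0,0],"gripper":0.32},{"translation":[0,0,0],"angular":[0,0,0],"gripper":0.4},{"translation":[0,0,0],"angular":[0,0,0],"gripper":0.5},{"translation":[0,0,0],"angular":[0,0,0],"gripper":0.5}]}}

```text
t: 11.58
tool_pos: [0.4705, 0.2402, 0.0534]
tool_rot: [2.02, 2.399, -0.006]
contact_force: [-0.0, -0.2, 0.6]
opening: 0.0428
grip_force: 0.0
```

Call:
{"op": "drive_tool", "data": {"steps": [{"translation":[0,0,0],"angular":[0,0,0],"gripper":0.5},{"translation":[0,0,0],"angular":[0,0,0],"gripper":0.5},{"translation":[0,0,0],"angular":[0,0,0],"gripper":0.5},{"translation":[0,0,0],"angular":[0,0,0],"gripper":0.5},{"translation":[0,0,0],"angular":[0,0,0],"gripper":0.5}]}}

```text
t: 12.2
tool_pos: [0.4704, 0.2401, 0.0531]
tool_rot: [2.02, 2.399, -0.007]
contact_force: [0.5, 0.4, -0.8]
opening: 0.0429
grip_force: 0.0
```

```bash
python3 - <<'E'
from h import *
st(); im=ctrl.get_image("top");lath(im)
E
```

```text
t 12.2 p [0.4704 0.2401 0.0531] yaw 99.81 zax [ 0.0012 -0.0069 -1.    ] F [ 0.47  0.43 -0.8 ] T [-0.028  0.023 -0.034] open 0.0429 grip 0.0
lath n 864 y -0.1979 -0.004 ends z [0.0569 0.0568 0.0568] tilt -0.0001 x@0 -0.0007 yaw -0.0096
```

It balances level (tilt −0.0001). I'll let go clear of it, confirm, and look at the handle.

Call:
{"op": "drive_tool", "data": {"steps": [{"translation":[0,-0.04,-0.1],"angular":[0,0,0],"gripper":0.5},{"translation":[0,0,-0.3],"angular":[0,0,0],"gripper":0.5},{"translation":[0,0,-0.6],"angular":[0,0,0],"gripper":0.5},{"translation":[0,0,-1],"angular":[0,0,0],"gripper":0.5},{"translation":[0,0,-1],"angular":[0,0.05,0],"gripper":0.5},{"translation":[-0.25,0.8,0],"angular":[0,0,0],"gripper":0.5},{"translation":[-0.25,0.9,0],"angular":[0,0,0],"gripper":0.5},{"translation":[-0.25,0.9,0],"angular":[0,0,0],"gripper":0.5}]}}

```text
t: 13.25
tool_pos: [0.5776, 0.2288, 0.1747]
tool_rot: [2.023, 2.403, 0.002]
contact_force: [0.4, 0.5, -0.4]
opening: 0.0425
grip_force: 0.0
```

Call:
{"op": "drive_tool", "data": {"steps": [{"translation":[-0.25,0.9,0],"angular":[0,0,0],"gripper":0.5},{"translation":[0,0.75,0],"angular":[0,0,0],"gripper":0.5},{"translation":[0,0,0.5],"angular":[0,0,0],"gripper":0.5},{"translation":[0,0,0],"angular":[0,0,0],"gripper":0.5}]}}

```text
t: 13.75
tool_pos: [0.6407, 0.2298, 0.1502]
tool_rot: [-2.021, -2.401, 0.007]
contact_force: [0.4, 0.5, -0.1]
opening: 0.0429
grip_force: 0.0
```

```bash
python3 - <<'E'
from h import *
im=ctrl.get_image("top");lath(im)
st(.645,.2286,.0567,99.8); save(im,"d.png",(100,150,290,290),4)
E
```

```text
lath n 824 y -0.1981 -0.0132 ends z [0.0571 0.0567 0.0563] tilt -0.0027 x@0 -0.0008 yaw -0.0101
t 13.8 p [0.6411 0.23   0.1513] yaw 99.83 zax [-3.9e-03 -9.0e-04 -1.0e+00] F [-0.14 -0.1   0.28] T [-0.044 -0.052  0.072] open 0.0427 grip 0.0
rows [-0.051  0.101  2.365] turn 0.003
```

View pics/d.png

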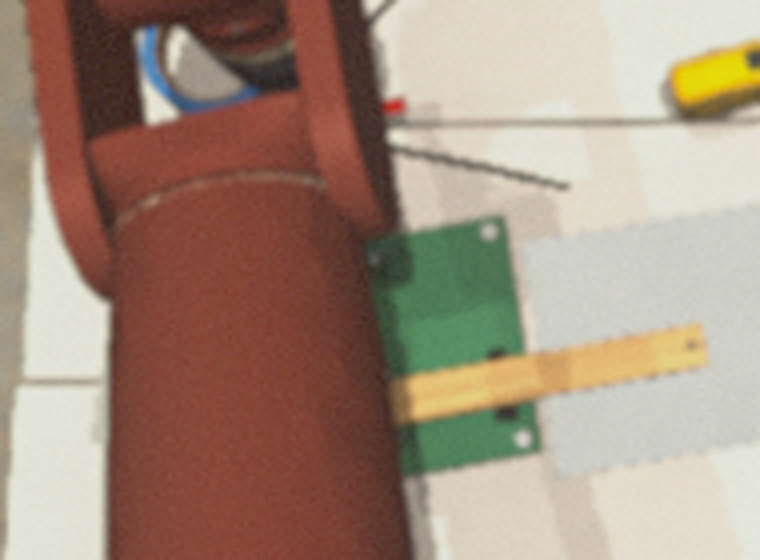

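Call:
{"op": "drive_tool", "data": {"steps": [{"translation":[-0.05,0.1,0.8],"angular":[0,0,0],"gripper":0.5},{"translation":[0,0,0.8],"angular":[0,0,0],"gripper":0.5},{"translation":[0,0,0.5],"angular":[0,0,0],"gripper":0.5},{"translation":[0,0,0.26],"angular":[0,0,0],"gripper":0.5},{"translation":[0,0,0],"angular":[0,0,0],"gripper":0.5}], "force": 25}}

```text
t: 14.42
tool_pos: [0.647, 0.229, 0.0587]
tool_rot: [-2.023, -2.403, 0.001]
contact_force: [0.4, 0.7, 0.0]
opening: 0.0427
grip_force: 0.0
```

Call:
{"op": "drive_tool", "data": {"steps": [{"translation":[0,0,0],"angular":[0,0,0],"gripper":0.2},{"translation":[0,0,0],"angular":[0,0,0],"gripper":0},{"translation":[0,0,0],"angular":[0,0,0],"gripper":0},{"translation":[0,0,0],"angular":[0,0,0],"gripper":0},{"translation":[0,0,0],"angular":[0,0,0],"gripper":0}], "force": 25}}

```text
t: 15.05
tool_pos: [0.648, 0.2291, 0.0594]
tool_rot: [2.023, 2.402, 0.003]
contact_force: [2.0, 1.2, 0.3]
opening: 0.0089
grip_force: 26.0
```

```bash
python3 - <<'E'
from h import *
o=st();p=np.array(o["tool_pos"]);X=(p[:2]-O)@Ux;Y=(p[:2]-O)@Uy;print("stand",X,Y,p[2])
# arc shifts in tool axes: tool y=stand x, tool z=down
R,b=.0878,.2533
phi=np.arctan2(p[2]+.010-.062, X-.085)  # elevation of handle from +x
print("phi",np.degrees(phi))
a=np.concatenate([np.linspace(2.835,.3,9),[.15,.06,0]])
P=np.c_[-R*np.cos(a+b),R*np.sin(a+b)]
print(np.c_[a[1:],np.diff(P[:,0])/.04,-np.diff(P[:,1])/.04].round(3))
E
```

```text
t 15.05 p [0.648  0.2291 0.0594] yaw 99.8 zax [ 1.9e-03  5.0e-04 -1.0e+00] F [2.03 1.17 0.28] T [ 0.127 -0.39  -0.016] open 0.0089 grip 25.950065553188324
stand 0.17575350996051387 -0.03602213996599967 0.05939060326195418
phi 4.655665656687258
[[ 2.518 -0.146 -0.677]
 [ 2.201 -0.349 -0.598]
 [ 1.884 -0.518 -0.459]
 [ 1.568 -0.636 -0.275]
 [ 1.251 -0.69  -0.063]
 [ 0.934 -0.675  0.155]
 [ 0.617 -0.593  0.357]
 [ 0.3   -0.452  0.524]
 [ 0.15  -0.151  0.292]
 [ 0.06  -0.069  0.185]
 [ 0.    -0.037  0.126]]
```

Call:
{"op": "drive_tool", "data": {"steps": [{"translation":[0,-0.15,-0.68],"angular":[0,0,0],"gripper":0},{"translation":[0,-0.35,-0.6],"angular":[0,0,0],"gripper":0},{"translation":[0,-0.52,-0.46],"angular":[0,0,0],"gripper":0},{"translation":[0,-0.635,-0.275],"angular":[0,0,0],"gripper":0}]}}

```text
t: 15.55
tool_pos: [0.5865, 0.2182, 0.1449]
tool_rot: [2.018, 2.396, 0.017]
contact_force: [4.7, -0.4, 7.2]
opening: 0.0084
grip_force: 24.5
```

```bash
python3 - <<'E'
from h import *
o=st();im=ctrl.get_image("top");lath(im);p=np.array(ctrl.get_obs()["tool_pos"]);print((p[:2]-O)@Ux,(p[:2]-O)@Uy)
save(im,"e.png",(100,150,290,290),4)
E
```

```text
t 15.55 p [0.5865 0.2182 0.1449] yaw 99.79 zax [ 0.0136  0.0025 -0.9999] F [ 4.67 -0.44  7.22] T [ 0.056 -1.07   0.023] open 0.0084 grip 24.507343769073486
lath n 785 y -0.1981 -0.0141 ends z [0.057  0.0572 0.0574] tilt 0.0011 x@0 -0.0025 yaw -0.022
0.11076959841757328 -0.036295359402920196
```

View pics/e.png

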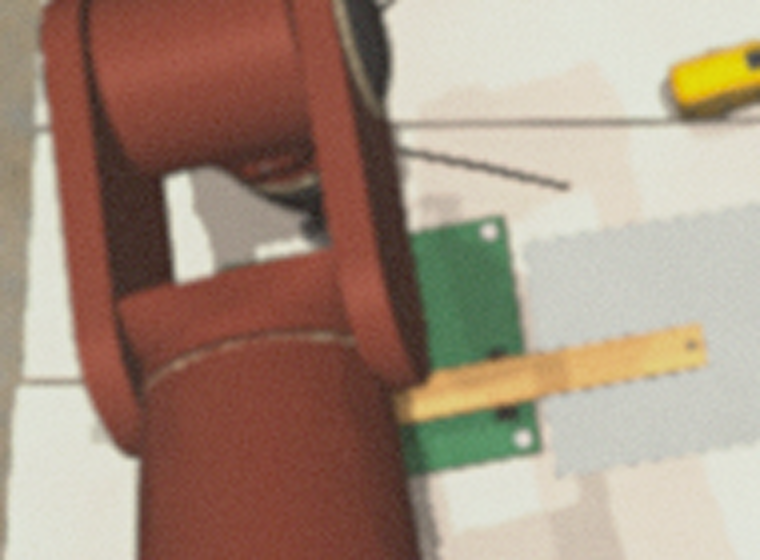

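The lath is still level; the handle is held out of sight under the wrist. I'll let it settle and recheck.

Call:
{"op": "drive_tool", "data": {"steps": [{"translation":[0,0,0],"angular":[0,0,0],"gripper":0},{"translation":[0,0,0],"angular":[0,0,0],"gripper":0},{"translation":[0,0,0],"angular":[0,0,0],"gripper":0}]}}

```text
t: 15.98
tool_pos: [0.5862, 0.2181, 0.1451]
tool_rot: [2.019, 2.397, 0.014]
contact_force: [3.2, -0.1, 12.4]
opening: 0.0084
grip_force: 25.6
```

```bash
python3 - <<'E'
from h import *
o=st();p=np.array(o["tool_pos"]);print((p[:2]-O)@Ux,(p[:2]-O)@Uy)
for n in("scene",):
    im=ctrl.get_image(n);save(im,"f.png",(170,130,330,250),5)
W=cloud(im);hsv=cv2.cvtColor(im["color"],cv2.COLOR_RGB2HSV).astype(int)
X=(W[...,:2]-O)@Ux;Y=(W[...,:2]-O)@Uy
m=(hsv[...,1]>150)&((hsv[...,0]<8)|(hsv[...,0]>174))&(abs(Y+.03)<.05)&(W[...,2]>.05)&(X>-.05)&(X<.2)
print(m.sum(),np.c_[X[m],Y[m],W[m][:,2]].round(3)[::4].tolist())
E
```

```text
t 15.975 p [0.5862 0.2181 0.1451] yaw 99.79 zax [ 0.0116  0.0019 -0.9999] F [ 3.15 -0.06 12.37] T [-0.043 -0.674  0.018] open 0.0084 grip 25.567863285541534
0.1130242573958208 -0.0363382869691834
5 [[0.112, -0.006, 0.151], [0.114, -0.046, 0.149]]
```

View pics/f.png

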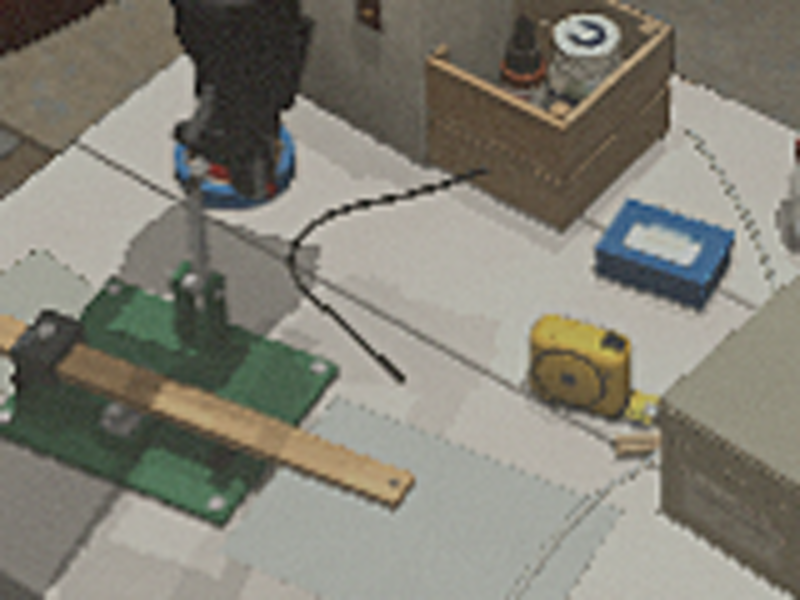

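The scene view shows the pointer upright at crop px (200,210), held by the fingers, with the lath level. The wrist is pressed about 12 N along the arm, so I'll ease up 5 mm while carrying on.

Call:
{"op": "drive_tool", "data": {"steps": [{"translation":[0,0,-0.13],"angular":[0,0,0],"gripper":0},{"translation":[0,-0.35,-0.06],"angular":[0,0,0],"gripper":0},{"translation":[0,-0.35,0],"angular":[0,0,0],"gripper":0},{"translation":[0,-0.34,0.05],"angular":[0,0,0],"gripper":0},{"translation":[0,-0.33,0.1],"angular":[0,0,0],"gripper":0},{"translation":[0,0,0],"angular":[0,0,0],"gripper":0}]}}

```text
t: 16.77
tool_pos: [0.5269, 0.2077, 0.1443]
tool_rot: [-2.023, -2.403, 0.004]
contact_force: [-6.7, -3.0, 18.4]
opening: 0.0064
grip_force: 26.1
```

```bash
cat > pt.py <<'E'
from h import *
import sys
o=st();p=np.array(o["tool_pos"]);X=(p[:2]-O)@Ux;print("stand",X.round(4),((p[:2]-O)@Uy).round(4))
h=float(sys.argv[1]) # handle height above TCP
b=.2533;R=.0878
a=np.pi-np.arctan2(p[2]+h-.062,X-.085)-b
print("a",a,"R",np.hypot(p[2]+h-.062,X-.085))
im=ctrl.get_image("top");lath(im)
im=ctrl.get_image("scene");lath(im)
W=cloud(im);hsv=cv2.cvtColor(im["color"],cv2.COLOR_RGB2HSV).astype(int)
x=(W[...,:2]-O)@Ux;y=(W[...,:2]-O)@Uy
m=(hsv[...,1]>140)&((hsv[...,0]<8)|(hsv[...,0]>174))&(y>-.07)&(y<-.004)&(W[...,2]>.06)&(W[...,2]<.17)&(x>-.05)&(x<.2)
print(m.sum(),np.c_[x[m],y[m],W[m][:,2]].round(3)[::3].tolist())
E
python3 pt.py .005
```

```text
t 16.775 p [0.5269 0.2077 0.1443] yaw 99.82 zax [-0.0018 -0.0016 -1.    ] F [-6.73 -3.04 18.38] T [-0.679  1.481  0.015] open 0.0064 grip 26.123861074447632
stand 0.0527 -0.0365
a 0.9634711608455568 R 0.0930734930398934
lath n 779 y -0.1976 0.1024 ends z [0.057  0.0569 0.0569] tilt -0.0003 x@0 0.0031 yaw 0.0199
lath n 446 y -0.1973 0.1212 ends z [0.0573 0.0577 0.0582] tilt 0.0029 x@0 0.0003 yaw -0.0105
8 [[0.049, -0.005, 0.149], [0.048, -0.009, 0.147], [0.056, -0.044, 0.143]]
```

The opening has dropped to 6.4 mm and the force is up, so the pads are only pinching the top of the rod. I'll regrip about 10 mm lower; the stiff hinge holds the pointer.

Call:
{"op": "drive_tool", "data": {"steps": [{"translation":[0,0,0],"angular":[0,0,0],"gripper":0.3},{"translation":[0,0,0],"angular":[0,0,0],"gripper":0.4},{"translation":[0,0,0],"angular":[0,0,0],"gripper":0.4},{"translation":[0,0,0],"angular":[0,0,0],"gripper":0.4}]}}

```text
t: 17.38
tool_pos: [0.5276, 0.2082, 0.1402]
tool_rot: [-2.023, -2.403, 0.002]
contact_force: [0.8, 0.4, -0.2]
opening: 0.0337
grip_force: 0.0
```

```bash
python3 pt.py .005
```

```text
t 17.375 p [0.5276 0.2082 0.1402] yaw 99.81 zax [-1.4e-03 -3.0e-04 -1.0e+00] F [ 0.78  0.44 -0.19] T [ 0.025  0.05  -0.018] open 0.0337 grip 0.0
stand 0.0535 -0.0362
a 0.9559882658066445 R 0.08899796100751818
lath n 757 y -0.1979 0.0985 ends z [0.0568 0.057  0.0571] tilt 0.0009 x@0 0.003 yaw 0.0185
lath n 441 y -0.1991 0.1193 ends z [0.0573 0.0573 0.0573] tilt -0.0001 x@0 0.0004 yaw -0.0082
5 [[0.049, -0.038, 0.151], [0.052, -0.047, 0.148]]
```

Call:
{"op": "drive_tool", "data": {"steps": [{"translation":[0,-0.02,0.21],"angular":[0,0,0],"gripper":0.4},{"translation":[0,0,0],"angular":[0,0,0],"gripper":0.1},{"translation":[0,0,0],"angular":[0,0,0],"gripper":0},{"translation":[0,0,0],"angular":[0,0,0],"gripper":0},{"translation":[0,0,0],"angular":[0,0,0],"gripper":0}], "force": 30}}

```text
t: 18.1
tool_pos: [0.5269, 0.2081, 0.1319]
tool_rot: [-2.023, -2.403, 0.001]
contact_force: [0.4, -0.0, -5.0]
opening: 0.0087
grip_force: 29.1
```

```bash
python3 pt.py .012; python3 - <<'E'
import numpy as np
R,b=.0878,.2533
a=np.array([.95,.8,.65,.5,.35,.22,.12,.06,.03,0])
P=np.c_[-R*np.cos(a+b),R*np.sin(a+b)]
print(np.c_[a[1:],np.diff(P[:,0])/.04,-np.diff(P[:,1])/.04].round(3))
E
```

```text
t 18.1 p [0.5269 0.2081 0.1319] yaw 99.81 zax [-9.e-04 -2.e-04 -1.e+00] F [ 0.4  -0.   -4.99] T [ 0.047 -0.11   0.065] open 0.0087 grip 29.11907583475113
stand 0.0528 -0.0362
a 0.9431043430531132 R 0.0879859392589117
lath n 758 y -0.1975 0.0964 ends z [0.057  0.0566 0.0562] tilt -0.0027 x@0 0.003 yaw 0.019
lath n 434 y -0.1995 0.1192 ends z [0.0575 0.0576 0.0576] tilt 0.0003 x@0 0.0003 yaw -0.008
1 [[0.054, -0.045, 0.145]]
[[ 0.8   -0.297  0.141]
 [ 0.65  -0.273  0.184]
 [ 0.5   -0.242  0.222]
 [ 0.35  -0.206  0.256]
 [ 0.22  -0.146  0.245]
 [ 0.12  -0.09   0.2  ]
 [ 0.06  -0.044  0.124]
 [ 0.03  -0.019  0.063]
 [ 0.    -0.017  0.063]]
```

Call:
{"op": "drive_tool", "data": {"steps": [{"translation":[0,-0.3,0.14],"angular":[0,0,0],"gripper":0},{"translation":[0,-0.27,0.18],"angular":[0,0,0],"gripper":0},{"translation":[0,-0.24,0.22],"angular":[0,0,0],"gripper":0},{"translation":[0,-0.205,0.255],"angular":[0,0,0],"gripper":0},{"translation":[0,-0.145,0.245],"angular":[0,0,0],"gripper":0},{"translation":[0,-0.09,0.2],"angular":[0,0,0],"gripper":0},{"translation":[0,0,0],"angular":[0,0,0],"gripper":0},{"translation":[0,0,0],"angular":[0,0,0],"gripper":0}]}}

```text
t: 19.2
tool_pos: [0.4799, 0.1998, 0.084]
tool_rot: [2.021, 2.4, 0.006]
contact_force: [6.7, 1.2, -2.8]
opening: 0.0084
grip_force: 29.2
```

```bash
python3 pt.py .012
```

```text
t 19.2 p [0.4799 0.1998 0.084 ] yaw 99.8 zax [ 5.1e-03  8.0e-04 -1.0e+00] F [ 6.74  1.2  -2.81] T [ 0.093 -1.143  0.004] open 0.0084 grip 29.20249253511429
stand 0.0051 -0.0363
a 0.14883972906622828 R 0.0868553342122985
lath n 660 y -0.1976 0.0471 ends z [0.057  0.0565 0.0561] tilt -0.0029 x@0 -0.0035 yaw -0.031
lath n 426 y -0.1989 0.1205 ends z [0.0569 0.0571 0.0573] tilt 0.0013 x@0 0.0004 yaw -0.015
1 [[0.005, -0.045, 0.093]]
```

Call:
{"op": "drive_tool", "data": {"steps": [{"translation":[0,0,0.05],"angular":[0,0,0],"gripper":0},{"translation":[0,0,0.05],"angular":[0,0,0],"gripper":0},{"translation":[0,0,0.05],"angular":[0,0,0],"gripper":0},{"translation":[0,0,0.05],"angular":[0,0,0],"gripper":0},{"translation":[0,0,0],"angular":[0,0,0],"gripper":0}]}}

```text
t: 19.92
tool_pos: [0.4777, 0.1995, 0.0762]
tool_rot: [-2.023, -2.403, 0.003]
contact_force: [-2.9, -2.8, 10.4]
opening: 0.0082
grip_force: 30.5
```

```bash
python3 pt.py .012; python3 -c "
from h import *
im=ctrl.get_image('scene');save(im,'g.png',(165,170,245,230),10)"
```

```text
t 19.925 p [0.4777 0.1995 0.0762] yaw 99.82 zax [-1.6e-03 -8.0e-04 -1.0e+00] F [-2.92 -2.83 10.44] T [-0.49   0.423 -0.032] open 0.0082 grip 30.51986575126648
stand 0.0029 -0.0363
a 0.05519260831999412 R 0.08617626229684305
lath n 647 y -0.1977 0.0462 ends z [0.0571 0.0565 0.0558] tilt -0.0045 x@0 -0.0032 yaw -0.0286
lath n 409 y -0.1981 0.1202 ends z [0.0571 0.0571 0.0571] tilt 0.0 x@0 -0.0005 yaw -0.0194
1 [[0.003, -0.045, 0.087]]
```

View pics/g.png

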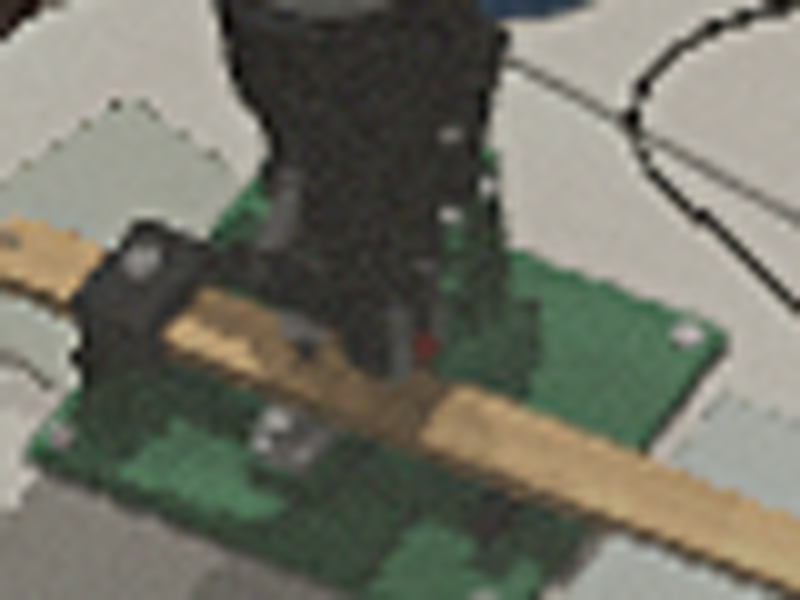

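The pointer's tip is at crop px (305,345), on the lath over the ridge. The 10 N upward force and the Tx moment confirm contact, so I'll ease the push and release.

Call:
{"op": "drive_tool", "data": {"steps": [{"translation":[0,0,-0.035],"angular":[0,0,0],"gripper":0},{"translation":[0,0,0],"angular":[0,0,0],"gripper":0},{"translation":[0,0,0],"angular":[0,0,0],"gripper":0}]}}

```text
t: 20.45
tool_pos: [0.4778, 0.1995, 0.0766]
tool_rot: [-2.023, -2.403, 0.001]
contact_force: [-0.9, -2.2, 5.8]
opening: 0.0085
grip_force: 30.1
```

Call:
{"op": "drive_tool", "data": {"steps": [{"translation":[0,0,0],"angular":[0,0,0],"gripper":0.15},{"translation":[0,0,0],"angular":[0,0,0],"gripper":0.3},{"translation":[0,0,0],"angular":[0,0,0],"gripper":0.4},{"translation":[0,0,0],"angular":[0,0,0],"gripper":0.4},{"translation":[0,0,0],"angular":[0,0,0],"gripper":0.4}]}}

```text
t: 21.08
tool_pos: [0.4779, 0.1996, 0.0763]
tool_rot: [-2.023, -2.403, 0.0]
contact_force: [-0.4, -0.2, -0.5]
opening: 0.0341
grip_force: 0.0
```

```bash
python3 pt.py .012
```

```text
t 21.075 p [0.4779 0.1996 0.0763] yaw 99.8 zax [-2.e-04  0.e+00 -1.e+00] F [-0.36 -0.17 -0.48] T [ 0.011 -0.028 -0.011] open 0.0341 grip 0.0
stand 0.0031 -0.0362
a 0.05708061324822761 R 0.08599493168315124
lath n 649 y -0.1981 0.0467 ends z [0.0573 0.0568 0.0563] tilt -0.0032 x@0 -0.0034 yaw -0.0297
lath n 384 y -0.2004 0.1191 ends z [0.0575 0.0572 0.0569] tilt -0.0021 x@0 -0.0008 yaw -0.0188
1 [[0.002, -0.039, 0.088]]
```

Call:
{"op": "drive_tool", "data": {"steps": [{"translation":[0,-0.06,-0.1],"angular":[0,0,0],"gripper":0.4},{"translation":[0,0,-0.4],"angular":[0,0,0],"gripper":0.4},{"translation":[0,0,-0.8],"angular":[0,0,0],"gripper":0.4},{"translation":[0,0,-1],"angular":[0,0,0],"gripper":0.4},{"translation":[0,0,-1],"angular":[0,0,0],"gripper":0.4},{"translation":[-1,0,-0.3],"angular":[0,0,0],"gripper":0.4},{"translation":[-1,0,0],"angular":[0,0,0],"gripper":0.4},{"translation":[-1,0,0],"angular":[0,0,0],"gripper":0.4}]}}

```text
t: 22.18
tool_pos: [0.4966, 0.0799, 0.2224]
tool_rot: [2.021, 2.402, 0.003]
contact_force: [1.2, -0.0, 0.5]
opening: 0.0342
grip_force: 0.0
```

Call:
{"op": "drive_tool", "data": {"steps": [{"translation":[-1,0,0],"angular":[0,0,0],"gripper":0.4},{"translation":[-1,0,0],"angular":[0,0,0],"gripper":0.4},{"translation":[-1,0,0],"angular":[0,0,0],"gripper":0.4},{"translation":[-1,0,0],"angular":[0,0,0],"gripper":0.4},{"translation":[-1,0,0],"angular":[0,0,0],"gripper":0.4},{"translation":[0,0,0],"angular":[0,0,0],"gripper":0.4},{"translation":[0,0,0],"angular":[0,0,0],"gripper":0.4}]}}

```text
t: 23.05
tool_pos: [0.5302, -0.1158, 0.2212]
tool_rot: [2.023, 2.403, 0.001]
contact_force: [-0.2, -0.1, 0.4]
opening: 0.0342
grip_force: 0.0
```

```bash
python3 - <<'E'
from h import *
st()
im=ctrl.get_image("top");lath(im);a=im["color"][200:280,135:255]
im2=ctrl.get_image("scene");lath(im2);b=im2["color"][165:225,165:255]
for W,n in((cloud(im),im),(cloud(im2),im2)):
    X=(W[...,:2]-O)@Ux;Y=(W[...,:2]-O)@Uy
    hsv=cv2.cvtColor(n["color"],cv2.COLOR_RGB2HSV).astype(int)
    m=(hsv[...,1]>140)&((hsv[...,0]<8)|(hsv[...,0]>174))&(abs(Y+.03)<.035)&(abs(X)<.03)&(W[...,2]>.06)
    print("handle",m.sum(),np.median(np.c_[X[m],Y[m],W[m][:,2]],axis=0).round(4),W[m][:,2].max() if m.any() else 0)
    m=(abs(Y)<.004)&(X>.02)&(X<.07)&(W[...,2]>.05);print("arm",np.c_[X[m],W[m][:,2]].round(3).tolist()[::4])
o=np.zeros((600,720,3),np.uint8)
o[:,:720]=0
A=cv2.resize(a,(450,300),interpolation=cv2.INTER_CUBIC);B=cv2.resize(b,(450,300),interpolation=cv2.INTER_CUBIC)
cv2.imwrite("pics/i.png",np.vstack([A,B])[...,::-1])
E
```

```text
t 23.05 p [ 0.5302 -0.1158  0.2212] yaw 99.8 zax [ 8.e-04  2.e-04 -1.e+00] F [-0.16 -0.11  0.44] T [ 0.011  0.03  -0.053] open 0.0342 grip 0.0
lath n 1153 y -0.1972 0.1189 ends z [0.0572 0.057  0.0568] tilt -0.0014 x@0 -0.0009 yaw -0.0083
lath n 368 y -0.1971 0.1212 ends z [0.0576 0.0574 0.0572] tilt -0.0016 x@0 -0.0001 yaw -0.017
handle 72 [-0.0002 -0.0228  0.0886] 0.09303740900054407
arm [[0.069, 0.07], [0.067, 0.071], [0.064, 0.072], [0.062, 0.074], [0.059, 0.07], [0.056, 0.075], [0.054, 0.071], [0.051, 0.073], [0.049, 0.074], [0.048, 0.067], [0.045, 0.073], [0.042, 0.07], [0.04, 0.072], [0.038, 0.068], [0.035, 0.071], [0.033, 0.069], [0.03, 0.072], [0.027, 0.073], [0.025, 0.066], [0.023, 0.07], [0.02, 0.072]]
handle 37 [ 0.0003 -0.0233  0.088 ] 0.09277466757805414
arm [[0.067, 0.072], [0.067, 0.068], [0.067, 0.062], [0.048, 0.069], [0.043, 0.072], [0.028, 0.075], [0.027, 0.072], [0.023, 0.073]]
```

View pics/i.png

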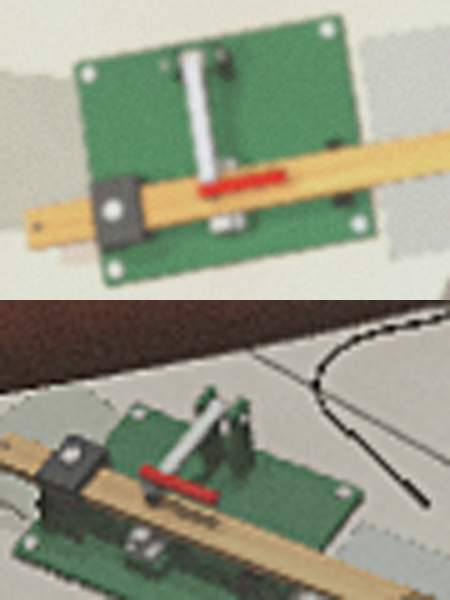

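The lath lies level on the ridge. The pointer is down (a ≈ 0, handle centre at z ≈ 84 mm) with its tip on the lath, the collar was never touched, and the robot is clear.

```bash
python3 -c "
from station import ctrl
print(ctrl.finish_job())"
```

```text
the job is handed in; nothing more can be done
None
```

I handed the job in at about 23 s: the lath balances level on the ridge alone, the marking pointer's tip rests on it, and I saw no sign that the collar or anything else on the table had moved.

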